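# Fill the salt mill and hold its bayonet lid half way to the click

### The job

Tip the three lumps of rock salt out of the scoop through the mill's funnel into the glass below and set the empty scoop back down on the worktop. Then drop the bayonet lid into the mill's collar and twist it clockwise half way to the lock (its grip in line with the single raised rib), never as far as the click, which would start the mill. The lid springs back if it is let go, so finish while still gripping it there; leave the other kitchen things where they stand.

Things in the scene. Friction and masses are not known exactly. Their poses are not given: they have to be found in the camera images.
- mill: Fixed salt mill, 161 mm tall. Origin: on its upright axis, at the worktop. From below: round black base (124 mm diameter, 18 mm high), narrow glass chamber (35 mm inside, floor at 30 mm, top at 87 mm), aluminium funnel widening to 108 mm inside at 148 mm, and the bayonet collar (118 mm outside, 145 to 161 mm high). Its x axis runs through the two notches.
- mill_mouth (a point): Centre of the mouth, on the mill's axis, level with the collar's flat top, 161 mm above the worktop. The mouth is 90 mm across between two 4 mm thick lips; below them runs a 9 mm high channel for the lid's lugs.
- mill_notch (a point): One of the two equal notches where the lugs drop in, on the mill's +x side (the other opposite, at -x): about 21 mm wide, cut through the lip out to 54 mm from the axis. This point: at its middle, 49.5 mm from the axis, 161 mm high. From there the lid turns clockwise (seen from above); anticlockwise is blocked.
- mill_half_rib (a point): Top of the single raised rib (3 mm) on the collar's edge, 56 mm from the axis, 37.5 degrees clockwise of the +x notch: half way. The same rib stands 37.5 degrees clockwise of the other notch, and a pair of ribs about 75 degrees clockwise of each notch marks the lock.
- interlock (a joint): Sprung shuttle hidden in the collar's channel, pushed round clockwise by a lug of the lid; rad, 0 at rest. It reads the lid's clockwise angle from the notches less about 0.13, so about 0.52 half way; the click comes above 1.1. It pushes back with about 0.09 N m at rest, 0.17 half way, so a lid let go turns back.
- lid: Round aluminium lid with a straight wooden grip bar, 46 mm tall, about 0.15 kg, lies plug down. Origin: centre of the underside. Plug 86 mm diameter, 12 mm high, slightly tapered foot; flange 100 mm diameter, 12 to 16 mm high. A half turn makes no difference. Seated, the flange rests on the collar and the underside is 149 mm above the worktop.
- lid_bar (a point): Middle of the top of the lid's grip bar, 46 mm above the underside. The bar is 60 mm long along the lid's x, 14 mm thick along its y, and stands from 16 to 46 mm.
- lid_lug (a point): Tip of one of two equal opposite lugs that stick out of the plug under the ends of the bar (lid's +x and -x), to 50 mm from its axis. Each is 14 mm wide, from 1 to 6 mm above the underside.
- scoop: Small aluminium scoop standing flat, about 0.12 kg: trough 80 mm long (x), 50 mm wide (y), 26 mm walls, 3 mm floor, open above and at its +x end (the nose), closed at -x. Origin: centre of the underside. Held level it keeps the lumps; nose down by 50 to 60 degrees they run out.
- scoop_handle (a point): Middle of the top of the scoop's upright wooden handle block, 72 mm above the underside, over the back wall at x = -40 mm. The block is 12 mm thick along x, 40 mm wide along y, from 28 to 72 mm high.
- salt1: Lump of rock salt, about 15 mm, 12 g. Origin: its centre. Starts in the scoop.
- salt2: Lump of rock salt, about 15 mm, 12 g. Origin: its centre. Starts in the scoop.
- salt3: Lump of rock salt, about 15 mm, 12 g. Origin: its centre. Starts in the scoop.
- mug: Bystander: turquoise enamel mug holding wooden spoons, 80 mm diameter, handle at +y, 217 mm tall over the spoons. Origin: centre of the underside.
- grinder: Bystander: glass salt grinder, 54 mm diameter, 107 mm tall. Origin: centre of the underside.
- tin_large: Bystander: round aluminium tin with plain screw lid, 88 mm diameter, 55 mm tall. Origin: centre of the underside.
- tin_small: Bystander: round aluminium tin with plain screw lid, 70 mm diameter, 45 mm tall. Origin: centre of the underside.
- spatula: Bystander: wooden spatula lying flat, 240 mm long along its x.
- spoon_rest: Bystander: white dish, 110 mm diameter, 8 mm tall. Origin: centre of the underside.
Things that resemble listed ones, but are neither listed nor needed, are in the scene too. Leave any pink look-alike of the lid alone. What is shaped like the scoop but red or turquoise is not meant.

How it is judged:
By the outcome, as a careful person would: the job done as asked, in the order asked, and still so for the second after the job is handed in, while the arm keeps its last pose, push and grip.
It also fails if it takes over 72 s, if anything falls off the work surface, if the arm or the gripper's body presses on something with over 40 N, if the wrist force passes 120 N, or if a joint passes its speed limit or range.

### The arm

A 6-joint arm with a two-finger parallel gripper is mounted at the origin on the work surface. World frame = base frame: x ahead of the robot, y to its left, z up, the work surface at z = 0. Lengths are in m, angles in rad, forces in N, time in s.
With the tool pointing down it reaches from about 0.4 to 0.825 m from the base axis. Payload 7 kg.
Tool frame: the origin (TCP) lies on the centre line of the jaws, within the pads' length; the fingertips stand 22 mm ahead of it and the grasp point (between the pads) lies 3 mm ahead of it; z points along the fingers, y is the line along which they close (so a half turn about z gives the same grasp; the last joint's range is limited). The gripper opens to 88 mm and grips with 3 to 60 N. Pads are 19 mm wide; open, the fingers measure 130 mm over their backs; the gripper's body (78 mm by 193 mm) begins 47 mm behind the grasp point.
Start: joints at [-1.058, 0.359, 0.012, 0, -1.224, -0.288], TCP at [0.15, -0.658, 0.249] pointing down, gripper open.
Joint ranges: [-3.07, 3.07], [-1.43, 2.12], [-1.02, 1.25], [-3.03, 1.67], [-3.05, -0], [-3.03, 3.03]. Speed limits (rad/s): [2.39, 2.39, 3.01, 3.14, 3.14, 3.14].

### API

Orientations are given as [roll, pitch, yaw] about the fixed x, y, z axes, in that order (R = Rz(yaw) Ry(pitch) Rx(roll)).
In Python, from station import monitor, viewer, order gives the robot as it stands. The module is installed in compiled form; this text tells all that it offers.
- The arm moves only by the tool servo_tool, never from a script. Its argument "targets" is a list of rows, each an object with "angular": the turn, a rotation vector about the tool's x, y, z in degrees, a list of three; "xyz": the shift along the tool's x, y, z in cm, a list of three; "claw": the finger opening in cm, from 0 to 8.76. A call has 1 to 20 rows; each row shifts and turns the commanded pose from where the row before left it, along the tool's axes as they then stand; what a row does not reach is not made up. A row lasts 1/10 s, in which the tool goes at most 50 mm and 8.59 degrees, less where a joint would pass 70% of its speed; a pose out of reach is approached as far as the arm can. A call is refused whole if a number of a shift passes 5 or a number of a turn 8.59, either way. A call with a gripper value outside its range is refused whole. The fingers move at their own pace and stop on an object; "force" is the grip in N (left out, the last holds). Time passes only in rows, so rows that do not move let the fingers close. It gives the time, the measured TCP pose, the force, the opening and the grip force at its end, in the units of the state.
- monitor.get_state(): the state, without advancing time (a new reading comes with each control period).
- viewer.grab_frame(name): name is "scene" or "top" or "wrist"; returns a dict with "color" (400x640x3 uint8, blue, green, red), "fovy" (degrees; the focal length in pixels is half the picture's height over the tangent of half this angle, whatever the lens; pixels are square), "cx", "cy" (the principal point, pixels), "k1" (the pictures are not rectified: a ray, as slopes to the right and down, at radius r is drawn at 1 + k1 r^2 times it, then the intrinsics apply), "R" (3x3) and "t" (3): a world point X has camera coordinates R X + t. Camera axes: x right, y down, z forward; pixel columns grow to the right and rows downward; lengths in m; the calibration is good to about 2 mm. A picture is of the moment at which its call begins. There is no depth.
- order.job_done(): hands the job in; it is judged then, once.
The state is a dict: "t": time; "q": joint angles; "qd": joint speeds; "joint_efforts": joint torques, N m; "eef_pos": TCP position; "ee_rot": TCP orientation; "force": force on the tool from outside, world axes, zero at the start; "moment": the same for the moment, N m; "width": finger opening in m; "gripper_force": force on a finger pad.
Only numpy, scipy, OpenCV 4.12 (cv2) and the standard library are available. Lean on these libraries where they do the work, as an engineer would, in place of code of your own. Each camera call takes 0.05 s, during which the arm holds its last target. There are 200 camera calls.

## Working session

There is one attempt and no reset: what is moved stays moved. The work goes in short steps, Python scripts to look and compute and a tool call to move; the robot and the scene stay as the last step left them, time stands still between calls to the robot, and variables do not carry over. Pictures are saved under pics/ and viewed, at most 10 in all, crops included, and the job is handed in when it is done.

Besides the shell and the picture viewer there is one more tool, called after ">>>" by a JSON object that holds its "fn" and its "kwargs", one argument or row to a line. servo_tool: Moves the arm, as the interface text tells. Its arguments: {"type":"object","properties":{"targets":{"type":"array"},"force":{"type":"number"}},"required":["targets"]}

```bash
mkdir -p pics; cat > h.py <<'E'
import numpy as np, cv2, pickle
from station import monitor, viewer, order
def grab(n,fn):
    f=viewer.grab_frame(n); cv2.imwrite('pics/%s.png'%fn,f['color']); pickle.dump(f,open('pics/%s.pkl'%fn,'wb')); return f
def load(fn): return pickle.load(open('pics/%s.pkl'%fn,'rb'))
def K(f):
    F=200/np.tan(np.radians(f['fovy'])/2); return np.array([[F,0,f['cx']],[0,F,f['cy']],[0,0,1]]),np.array([f['k1'],0,0,0.])
def px2w(f,uv,z):
    k,d=K(f); p=cv2.undistortPoints(np.array([[uv]],float),k,d)[0,0]
    R=np.array(f['R']);t=np.array(f['t']); c=-R.T@t; r=R.T@np.array([*p,1]); return c+r*(z-c[2])/r[2]
def w2px(f,X):
    k,d=K(f); return cv2.projectPoints(np.array(X,float).reshape(-1,3),cv2.Rodrigues(np.array(f['R']))[0],np.array(f['t'],float),k,d)[0][:,0]
E
python3 - <<'E'
from h import *
a=grab('scene','s0');b=grab('top','t0')
cv2.imwrite('pics/t0b.png',cv2.resize(b['color'],(800,500),interpolation=cv2.INTER_CUBIC))
s=monitor.get_state();print(s)
for f in(a,b):print(f['fovy'],f['k1'],-np.array(f['R']).T@f['t'])
E
```

```text
{'t': 0.1, 'q': array([-1.05792365e+00,  3.59289484e-01,  1.11729740e-02, -3.21535228e-04,
       -1.22408432e+00, -2.88076944e-01]), 'qd': array([ 0.0006326 , -0.00132263,  0.00160527,  0.00049786,  0.00010537,
        0.00023903]), 'joint_efforts': array([ 7.39514253e-04, -5.84163952e+01,  2.93754905e+01,  7.01554924e+00,
        1.02600738e-02, -7.24478900e-05]), 'eef_pos': array([ 0.15034385, -0.65764077,  0.24774047]), 'ee_rot': array([ 3.14016014e+00, -1.09242115e-04, -2.91690632e+00]), 'force': array([-0.4675127 ,  0.21813247, -0.34336764]), 'moment': array([-0.04256493, -0.00665487, -0.02256654]), 'gripper_force': 0.0, 'width': 0.08802113710169632}
57.48608461026828 -0.02416303745615686 [ 1.34069999 -0.17708306  0.62022745]
57.233939784702024 0.028795054335585102 [ 0.44275333 -0.02100465  1.01064991]
```

View pics/t0b.png

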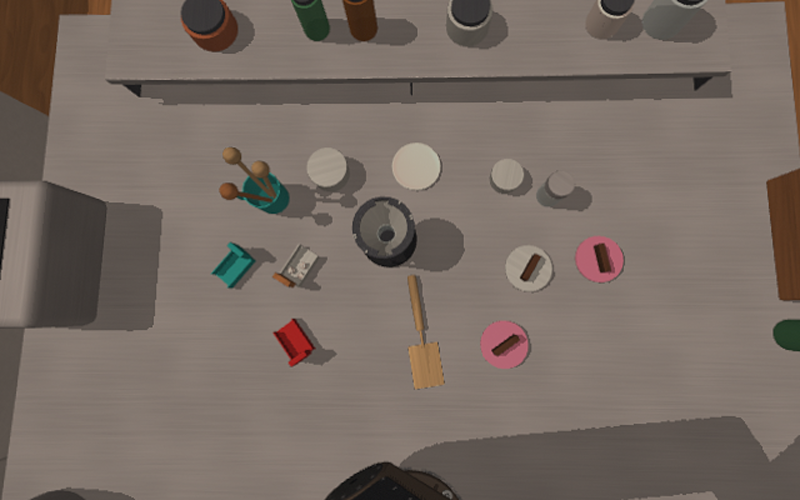

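View pics/s0.png

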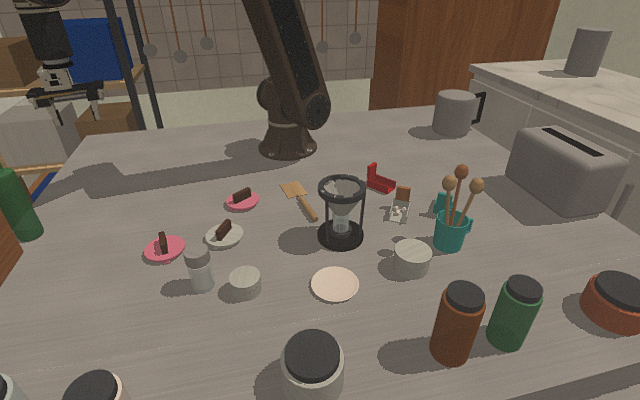

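In the 800-px top view the scoop candidates are aluminium with lumps at (298,267), turquoise (235,265) and red (294,342). The lid candidates are bare aluminium at (530,268), pink (600,259) and pink (505,344). I choose the two aluminium ones and check them in a close crop, along with the mill at (385,232).

```bash
python3 - <<'E'
from h import *
c=load('t0')['color']
def crop(x,y,w,h,s): return cv2.resize(c[y:y+h,x:x+w],None,fx=s,fy=s,interpolation=cv2.INTER_CUBIC)
# scoop: x215-260,y190-235 ; mill x275-340,y150-215; lid 400-445,y190-235
im=np.hstack([crop(213,190,50,60,5),crop(278,154,60,60,5),crop(400,185,50,60,5)])
print(im.shape);cv2.imwrite('pics/c1.png',im)
E
```

```text
(300, 800, 3)
```

View pics/c1.png

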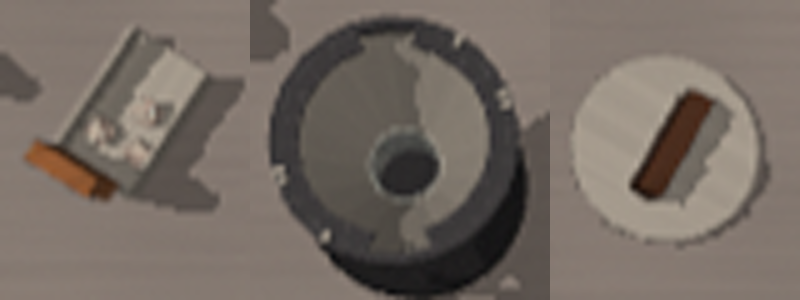

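```bash
python3 - <<'E'
from h import *
f=load('t0')
A=lambda u,v:(213+u/5-.4,190+v/5-.4)
M=lambda u,v:(278+(u-250)/5-.4,154+v/5-.4)
L=lambda u,v:(400+(u-550)/5-.4,185+v/5-.4)
d=lambda v:np.degrees(np.arctan2(v[1],v[0]))
c=px2w(f,M(393,138),.161);print('mill',c)
for p in[(458,40),(504,98),(278,175),(324,236)]:
    v=px2w(f,M(*p),.164)-c;print('rib',d(v),np.hypot(*v[:2]))
for p in[(388,38),(414,243)]:
    v=px2w(f,M(*p),.161)-c;print('notch',d(v),np.hypot(*v[:2]))
a,b=px2w(f,A(137,25),.026),px2w(f,A(210,75),.026);bk=px2w(f,A(62,135),.026)
print('scoop nose',a,b,np.linalg.norm(a-b),d(a-b)-90,d(a-bk),np.linalg.norm(a-bk))
for p in [(30,145),(100,190)]: print('handle pts z72',px2w(f,A(*p),.072))
e,g=px2w(f,L(697,98),.046),px2w(f,L(643,190),.046)
print('lid bar',(e+g)/2,d(e-g),np.linalg.norm(e-g),'flange',px2w(f,L(665,148),.016))
E
```

```text
mill [0.59802055 0.05088911 0.161     ]
rib -33.373510362006485 0.05561480513017042
rib -70.62654036117132 0.055558392171625476
rib 108.5946642122071 0.05664793968073606
rib 146.08777902560027 0.05659297941953027
notch 3.3992896656807505 0.04836042304987725
notch -168.27925016192606 0.05098442231089857
scoop nose [0.58592181 0.24318012 0.026     ] [0.55838254 0.20227405 0.026     ] 0.04931245552500659 -33.94969933818442 -32.748149756335174 0.07162070814158672
handle pts z72 [0.51663622 0.28418214 0.072     ]
handle pts z72 [0.49344664 0.24691224 0.072     ]
lid bar [ 0.53276301 -0.24778959  0.046     ] -31.440685826046337 0.05655597634089988 flange [ 0.53332805 -0.25207357  0.016     ]
```

```bash
cat >> h.py <<'E'
from scipy.spatial.transform import Rotation as Ro
def Rt(rpy): return Ro.from_euler('xyz',rpy)
def go(tgt,rot=None,frm=None):
    """cm shift in tool axes from state (or frm=(pos,rot)), deg turn"""
    s=monitor.get_state(); p,r=(s['eef_pos'],Rt(s['ee_rot'])) if frm is None else frm
    sh=100*r.inv().apply(np.array(tgt)-p); tr=np.zeros(3) if rot is None else (r.inv()*rot).as_rotvec(degrees=True)
    print('shift cm',sh.round(2),'turn',tr.round(2),'pos',p.round(4),'rpy',r.as_euler('xyz',degrees=True).round(1))
    return (np.array(tgt),rot if rot is not None else r)
def down(yaw): return Ro.from_euler('xyz',[180,0,yaw],degrees=True)
E
python3 - <<'E'
from h import *
f=load('t0')
for p in [(232,155),(260,168),(228,190)]: print(px2w(f,(p[0]/1.25,p[1]/1.25),.2))
a=go([.50,-.25,.28]); b=go([.505,.267,.20],None,a); go([.505,.267,.20],down(-123.3),b)
E
```

```text
[0.72594428 0.32858951 0.2       ]
[0.70089615 0.27536617 0.2       ]
[0.65945171 0.3324725  0.2       ]
shift cm [-43.17  31.95  -3.18] turn [0. 0. 0.] pos [ 0.1503 -0.6576  0.2477] rpy [ 179.9   -0.  -167.1]
shift cm [-12.01  50.28   8.07] turn [0. 0. 0.] pos [ 0.5  -0.25  0.28] rpy [ 179.9   -0.  -167.1]
shift cm [0. 0. 0.] turn [ 8.000e-02  3.000e-02 -4.383e+01] pos [0.505 0.267 0.2  ] rpy [ 179.9   -0.  -167.1]
```

>>> {"fn": "servo_tool", "kwargs": {
  "targets": [
    {"angular": [0,0,0],"xyz": [-2.4,1.78,-0.2],"claw": 5},
    {"angular": [0,0,0],"xyz": [-2.4,1.78,-0.2],"claw": 5},
    {"angular": [0,0,0],"xyz": [-2.4,1.78,-0.2],"claw": 5},
    {"angular": [0,0,0],"xyz": [-2.4,1.78,-0.2],"claw": 5},
    {"angular": [0,0,0],"xyz": [-2.4,1.78,-0.2],"claw": 5},
    {"angular": [0,0,0],"xyz": [-2.4,1.78,-0.2],"claw": 5},
    {"angular": [0,0,0],"xyz": [-2.4,1.78,-0.2],"claw": 5},
    {"angular": [0,0,0],"xyz": [-2.4,1.78,-0.2],"claw": 5},
    {"angular": [0,0,0],"xyz": [-2.4,1.78,-0.2],"claw": 5},
    {"angular": [0,0,0],"xyz": [-2.4,1.78,-0.2],"claw": 5},
    {"angular": [0,0,0],"xyz": [-2.4,1.78,-0.2],"claw": 5},
    {"angular": [0,0,0],"xyz": [-2.4,1.78,-0.2],"claw": 5},
    {"angular": [0,0,0],"xyz": [-2.4,1.78,-0.2],"claw": 5},
    {"angular": [0,0,0],"xyz": [-2.4,1.78,-0.2],"claw": 5},
    {"angular": [0,0,0],"xyz": [-2.4,1.78,-0.2],"claw": 5},
    {"angular": [0,0,0],"xyz": [-2.4,1.78,-0.2],"claw": 5},
    {"angular": [0,0,0],"xyz": [-2.4,1.78,-0.2],"claw": 5},
    {"angular": [0,0,0],"xyz": [-2.4,1.78,-0.2],"claw": 5}
  ]
}}

```text
t: 1.9
eef_pos: [0.5006, -0.2482, 0.2844]
ee_rot: [3.141, -0.0, -2.917]
force: [1.2, -0.4, -0.7]
width: 0.0504
gripper_force: 0.0
```

>>> {"fn": "servo_tool", "kwargs": {
  "targets": [
    {"angular": [0,0,0],"xyz": [-0.8,3.35,0.5],"claw": 5},
    {"angular": [0,0,0],"xyz": [-0.8,3.35,0.5],"claw": 5},
    {"angular": [0,0,0],"xyz": [-0.8,3.35,0.5],"claw": 5},
    {"angular": [0,0,0],"xyz": [-0.8,3.35,0.5],"claw": 5},
    {"angular": [0,0,0],"xyz": [-0.8,3.35,0.5],"claw": 5},
    {"angular": [0,0,0],"xyz": [-0.8,3.35,0.5],"claw": 5},
    {"angular": [0,0,0],"xyz": [-0.8,3.35,0.5],"claw": 5},
    {"angular": [0,0,0],"xyz": [-0.8,3.35,0.5],"claw": 5},
    {"angular": [0,0,0],"xyz": [-0.8,3.35,0.5],"claw": 5},
    {"angular": [0,0,0],"xyz": [-0.8,3.35,0.5],"claw": 5},
    {"angular": [0,0,0],"xyz": [-0.8,3.35,0.5],"claw": 5},
    {"angular": [0,0,0],"xyz": [-0.8,3.35,0.5],"claw": 5},
    {"angular": [0,0,0],"xyz": [-0.8,3.35,0.5],"claw": 5},
    {"angular": [0,0,0],"xyz": [-0.8,3.35,0.5],"claw": 5},
    {"angular": [0,0,0],"xyz": [-0.8,3.35,0.5],"claw": 5}
  ]
}}

```text
t: 3.4
eef_pos: [0.5047, 0.2686, 0.2091]
ee_rot: [-3.141, -0.0, -2.917]
force: [0.6, -0.4, 1.1]
width: 0.05
gripper_force: 0.0
```

>>> {"fn": "servo_tool", "kwargs": {
  "targets": [
    {"angular": [0,0,-7.3],"xyz": [0,0,0],"claw": 5},
    {"angular": [0,0,-7.3],"xyz": [0,0,0],"claw": 5},
    {"angular": [0,0,-7.3],"xyz": [0,0,0],"claw": 5},
    {"angular": [0,0,-7.3],"xyz": [0,0,0],"claw": 5},
    {"angular": [0,0,-7.3],"xyz": [0,0,0],"claw": 5},
    {"angular": [0,0,-7.3],"xyz": [0,0,0],"claw": 5},
    {"angular": [0,0,0],"xyz": [0,0,0],"claw": 5},
    {"angular": [0,0,0],"xyz": [0,0,0],"claw": 5}
  ]
}}

```text
t: 4.2
eef_pos: [0.505, 0.2672, 0.2093]
ee_rot: [3.141, -0.0, -2.156]
force: [-0.4, -0.7, 1.0]
width: 0.0499
gripper_force: 0.0
```

```bash
python3 - <<'E'
from h import *
f=grab('wrist','w1')
s=monitor.get_state();print(s['t'],s['q'],s['eef_pos'],s['ee_rot'])
go([.505,.2665,.20],down(-123.3))
# predicted model
c,si=np.cos(np.radians(-33.3)),np.sin(np.radians(-33.3));Rz=np.array([[c,-si,0],[si,c,0],[0,0,1]])
o=np.array([.5387,.2447,0])
P=[o+Rz@np.array(p) for p in [(-.046,.02,.072),(-.046,-.02,.072),(-.034,-.02,.072),(-.034,.02,.072),(.04,.025,.026),(.04,-.025,.026)]]
u=w2px(f,P);print(u.round(0))
im=f['color'].copy()
for p in u: cv2.circle(im,tuple(int(i) for i in p),2,(0,255,0),-1)
cv2.imwrite('pics/w1b.png',im)
E
```

```text
4.25 [ 8.28880001e-01  2.18803997e-01 -2.77155117e-01 -6.75056294e-05
 -1.07518405e+00 -1.41391637e+00] [0.50503535 0.26716016 0.20938829] [ 3.14147982e+00 -3.33302546e-04 -2.15586479e+00]
shift cm [ 0.06 -0.03  0.94] turn [ 0.01 -0.02 -0.22] pos [0.505  0.2672 0.2094] rpy [ 180.    -0.  -123.5]
[[326. 211.]
 [326. 171.]
 [313. 171.]
 [314. 211.]
 [249. 202.]
 [246. 158.]]
```

View pics/w1b.png

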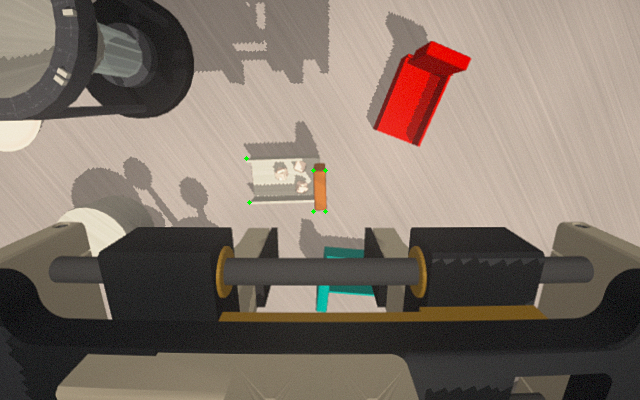

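The projected scoop model (green) falls on the handle at (313–326,171–211) and the nose at (248,158–202), so the pose is good. Next I descend and grip.

>>> {"fn": "servo_tool", "kwargs": {
  "targets": [
    {"angular": [0,0,0],"xyz": [0.06,0,2.5],"claw": 5},
    {"angular": [0,0,0],"xyz": [0,0,2.5],"claw": 5},
    {"angular": [0,0,0],"xyz": [0,0,2.5],"claw": 5},
    {"angular": [0,0,0],"xyz": [0,0,2.5],"claw": 5},
    {"angular": [0,0,0],"xyz": [0,0,2],"claw": 5},
    {"angular": [0,0,0],"xyz": [0,0,2],"claw": 5},
    {"angular": [0,0,0],"xyz": [0,0,1.5],"claw": 5},
    {"angular": [0,0,0],"xyz": [0,0,0],"claw": 5},
    {"angular": [0,0,0],"xyz": [0,0,0],"claw": 3},
    {"angular": [0,0,0],"xyz": [0,0,0],"claw": 2},
    {"angular": [0,0,0],"xyz": [0,0,0],"claw": 1.5},
    {"angular": [0,0,0],"xyz": [0,0,0],"claw": 0.8},
    {"angular": [0,0,0],"xyz": [0,0,0],"claw": 0.5},
    {"angular": [0,0,0],"xyz": [0,0,0],"claw": 0.5},
    {"angular": [0,0,0],"xyz": [0,0,0],"claw": 0.5}
  ],
  "force": 40
}}

```text
t: 5.75
eef_pos: [0.505, 0.2669, 0.055]
ee_rot: [-3.141, 0.001, -2.152]
force: [-1.7, -0.2, 3.9]
width: 0.0121
gripper_force: 40.0
```

>>> {"fn": "servo_tool", "kwargs": {
  "targets": [
    {"angular": [0,0,0],"xyz": [0,0,-0.5],"claw": 0.5},
    {"angular": [0,0,0],"xyz": [0,0,-1],"claw": 0.5},
    {"angular": [0,0,0],"xyz": [0,0,-1.5],"claw": 0.5},
    {"angular": [0,0,0],"xyz": [0,0,-2],"claw": 0.5},
    {"angular": [0,0,0],"xyz": [0,0,-2],"claw": 0.5},
    {"angular": [0,0,0],"xyz": [0,0,-2],"claw": 0.5},
    {"angular": [0,0,0],"xyz": [0,0,-2],"claw": 0.5},
    {"angular": [0,0,0],"xyz": [0,0,-2],"claw": 0.5},
    {"angular": [0,0,0],"xyz": [0,0,-2],"claw": 0.5},
    {"angular": [0,0,0],"xyz": [0,0,-2],"claw": 0.5},
    {"angular": [0,0,0],"xyz": [0,0,-1.5],"claw": 0.5},
    {"angular": [0,0,0],"xyz": [0,0,-1.2],"claw": 0.5},
    {"angular": [0,0,0],"xyz": [0,0,-0.7],"claw": 0.5},
    {"angular": [0,0,0],"xyz": [0,0,-0.3],"claw": 0.5},
    {"angular": [0,0,0],"xyz": [0,0,0],"claw": 0.5}
  ]
}}

```text
t: 7.25
eef_pos: [0.5047, 0.2667, 0.2615]
ee_rot: [3.141, -0.0, -2.152]
force: [-0.9, 1.1, -0.7]
width: 0.0116
gripper_force: 40.0
```

>>> {"fn": "servo_tool", "kwargs": {
  "targets": [
    {"angular": [0,0,0],"xyz": [0.3,-0.22,0],"claw": 0.5},
    {"angular": [0,0,0],"xyz": [0.6,-0.44,0],"claw": 0.5},
    {"angular": [0,0,0],"xyz": [1,-0.74,0],"claw": 0.5},
    {"angular": [0,0,0],"xyz": [1.3,-0.96,0],"claw": 0.5},
    {"angular": [0,0,0],"xyz": [1.3,-0.96,0],"claw": 0.5},
    {"angular": [0,0,0],"xyz": [1.3,-0.96,0],"claw": 0.5},
    {"angular": [0,0,0],"xyz": [1.3,-0.96,0],"claw": 0.5},
    {"angular": [0,0,0],"xyz": [1.3,-0.96,0],"claw": 0.5},
    {"angular": [0,0,0],"xyz": [1.3,-0.96,0],"claw": 0.5},
    {"angular": [0,0,0],"xyz": [1.3,-0.96,0],"claw": 0.5},
    {"angular": [0,0,0],"xyz": [1,-0.74,0],"claw": 0.5},
    {"angular": [0,0,0],"xyz": [0.6,-0.44,0],"claw": 0.5},
    {"angular": [0,0,0],"xyz": [0.3,-0.22,0],"claw": 0.5},
    {"angular": [0,0,0],"xyz": [0,0,0],"claw": 0.5},
    {"angular": [0,0,0],"xyz": [0,0,0],"claw": 0.5}
  ]
}}

```text
t: 8.75
eef_pos: [0.5136, 0.1069, 0.2615]
ee_rot: [3.142, 0.0, -2.152]
force: [-0.0, -0.6, -1.0]
width: 0.0117
gripper_force: 40.0
```

```bash
python3 - <<'E'
from h import *
go([.514,.106,.262],down(-123.3))
f=grab('top','t2');g=grab('wrist','w2');s=grab('scene','s2')
C=lambda f,x,y,w,h:cv2.resize(f['color'][y:y+h,x:x+w],(400,400),interpolation=cv2.INTER_CUBIC)
cv2.imwrite('pics/c2.png',np.hstack([C(f,210,110,150,150),C(s,290,110,150,150)]))
E
```

```text
shift cm [ 0.05 -0.09 -0.05] turn [ 0.    0.   -0.01] pos [0.5136 0.1069 0.2615] rpy [ 180.     0.  -123.3]
```

View pics/c2.png

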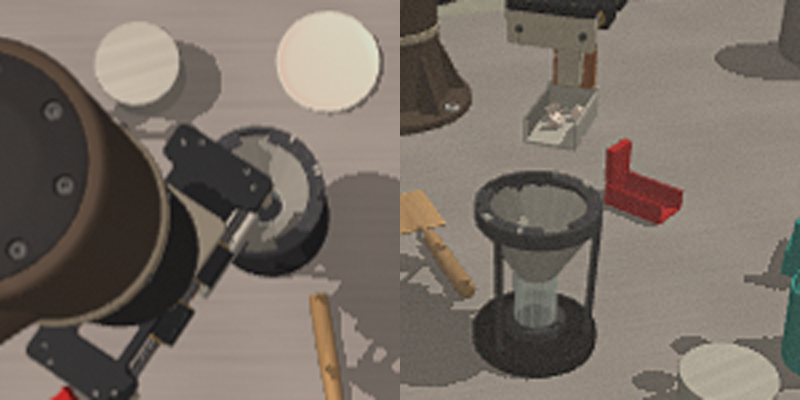

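The crop shows the scoop hanging level with its lumps in it (scene crop, about (560,115)) and its nose at the near edge of the funnel. Now I pour.

>>> {"fn": "servo_tool", "kwargs": {
  "targets": [
    {"angular": [-4,0,0],"xyz": [0,-0.41,0],"claw": 0.5},
    {"angular": [-4,0,0],"xyz": [0,-0.44,-0.03],"claw": 0.5},
    {"angular": [-4,0,0],"xyz": [0,-0.47,-0.07],"claw": 0.5},
    {"angular": [-4,0,0],"xyz": [0,-0.5,-0.11],"claw": 0.5},
    {"angular": [-4,0,0],"xyz": [0,-0.52,-0.15],"claw": 0.5},
    {"angular": [-4,0,0],"xyz": [0,-0.53,-0.19],"claw": 0.5},
    {"angular": [-4,0,0],"xyz": [0,-0.54,-0.24],"claw": 0.5},
    {"angular": [-4,0,0],"xyz": [0,-0.54,-0.29],"claw": 0.5},
    {"angular": [-4,0,0],"xyz": [0,-0.53,-0.33],"claw": 0.5},
    {"angular": [-4,0,0],"xyz": [0,-0.53,-0.38],"claw": 0.5},
    {"angular": [-4,0,0],"xyz": [0,-0.51,-0.42],"claw": 0.5},
    {"angular": [-4,0,0],"xyz": [0,-0.47,-0.46],"claw": 0.5},
    {"angular": [-4,0,0],"xyz": [0,-0.46,-0.51],"claw": 0.5},
    {"angular": [-4,0,0],"xyz": [0,-0.41,-0.53],"claw": 0.5},
    {"angular": [0,0,0],"xyz": [0,0,0],"claw": 0.5},
    {"angular": [0,0,0],"xyz": [0,0,0],"claw": 0.5},
    {"angular": [0,0,0],"xyz": [0,0,0],"claw": 0.5},
    {"angular": [0,0,0],"xyz": [0,0,0],"claw": 0.5},
    {"angular": [0,0,0],"xyz": [0,0,0],"claw": 0.5},
    {"angular": [0,0,0],"xyz": [0,0,0],"claw": 0.5}
  ]
}}

```text
t: 10.9
eef_pos: [0.581, 0.0625, 0.2624]
ee_rot: [2.165, 0.001, -2.152]
force: [-0.4, -0.1, -0.9]
width: 0.0115
gripper_force: 40.0
```

```bash
python3 - <<'E'
from h import *
go([.581,.062,.262],down(-123.3))
f=grab('wrist','w3');s=grab('scene','s3')
C=lambda f,x,y,w,h:cv2.resize(f['color'][y:y+h,x:x+w],(400,400),interpolation=cv2.INTER_CUBIC)
cv2.imwrite('pics/c3.png',np.hstack([C(s,290,130,120,120),cv2.resize(f['color'],(400,400))]))
E
```

```text
shift cm [ 0.04 -0.05 -0.  ] turn [5.593e+01 3.000e-02 3.000e-02] pos [0.581  0.0625 0.2624] rpy [ 124.1    0.  -123.3]
```

View pics/c3.png

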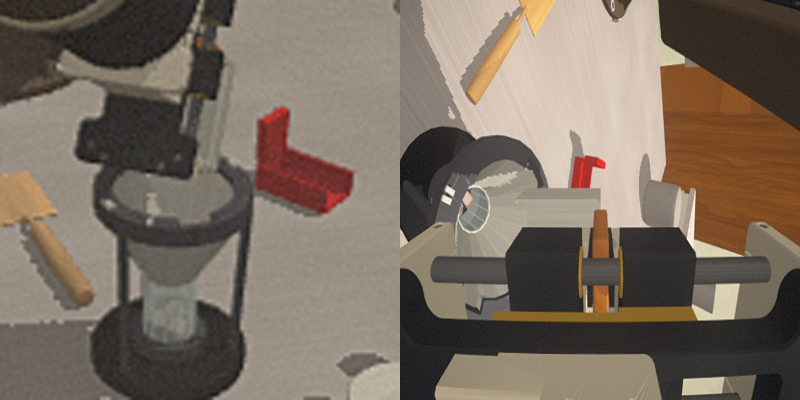

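>>> {"fn": "servo_tool", "kwargs": {
  "targets": [
    {"angular": [8,0,0],"xyz": [0,0.75,1.12],"claw": 0.5},
    {"angular": [8,0,0],"xyz": [0,0.88,0.98],"claw": 0.5},
    {"angular": [8,0,0],"xyz": [0,0.98,0.82],"claw": 0.5},
    {"angular": [8,0,0],"xyz": [0,1.02,0.64],"claw": 0.5},
    {"angular": [8,0,0],"xyz": [0,1,0.45],"claw": 0.5},
    {"angular": [8,0,0],"xyz": [0,0.94,0.27],"claw": 0.5},
    {"angular": [8,0,0],"xyz": [0,0.84,0.12],"claw": 0.5},
    {"angular": [0,0,0],"xyz": [-1.3,0.96,0],"claw": 0.5},
    {"angular": [0,0,0],"xyz": [-1.6,1.2,0],"claw": 0.5},
    {"angular": [0,0,0],"xyz": [-1.6,1.2,0],"claw": 0.5},
    {"angular": [0,0,0],"xyz": [-1.6,1.2,0],"claw": 0.5},
    {"angular": [0,0,0],"xyz": [-1.6,1.2,0],"claw": 0.5},
    {"angular": [0,0,0],"xyz": [-1.6,1.2,0],"claw": 0.5},
    {"angular": [0,0,0],"xyz": [-1.6,1.2,0],"claw": 0.5},
    {"angular": [0,0,0],"xyz": [-1.3,0.9,0],"claw": 0.5},
    {"angular": [0,0,0],"xyz": [-0.8,0.54,0],"claw": 0.5},
    {"angular": [0,0,0],"xyz": [0,0,0],"claw": 0.5}
  ]
}}

```text
t: 12.7
eef_pos: [0.5049, 0.269, 0.2611]
ee_rot: [3.141, -0.001, -2.151]
force: [-0.6, -0.7, -1.8]
width: 0.0117
gripper_force: 40.0
```

```bash
python3 - <<'E'
from h import *
go([.505,.267,.0575],down(-123.3))
f=grab('top','t4');s=grab('scene','s4')
C=lambda f,x,y,w,h:cv2.resize(f['color'][y:y+h,x:x+w],(400,400),interpolation=cv2.INTER_CUBIC)
cv2.imwrite('pics/c4.png',np.hstack([C(f,278,154,60,60),C(s,300,110,140,140)]))
E
```

```text
shift cm [ 0.15 -0.12 20.36] turn [ 0.01 -0.03  0.04] pos [0.5049 0.269  0.2611] rpy [ 180.    -0.  -123.3]
```

View pics/c4.png

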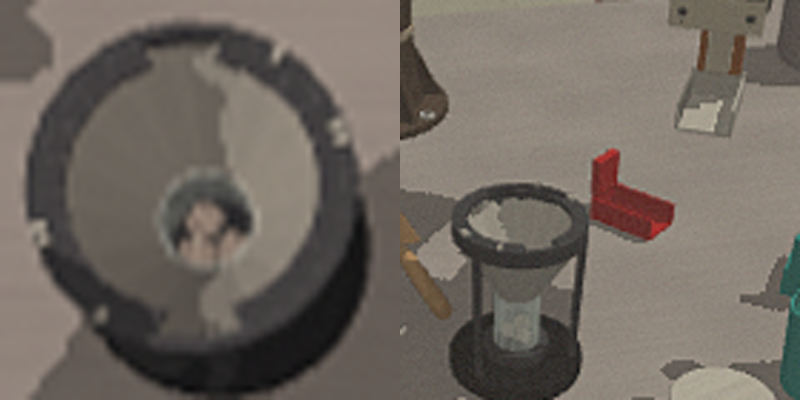

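The three lumps lie in the glass ((208,215), (190,245) and (220,245) in the left half), the funnel is clear and the scoop is empty, with only a sunlit patch on its floor. I set the scoop down.

>>> {"fn": "servo_tool", "kwargs": {
  "targets": [
    {"angular": [0,0,0],"xyz": [0.15,-0.12,1.5],"claw": 0.5},
    {"angular": [0,0,0],"xyz": [0,0,2.5],"claw": 0.5},
    {"angular": [0,0,0],"xyz": [0,0,2.5],"claw": 0.5},
    {"angular": [0,0,0],"xyz": [0,0,2.5],"claw": 0.5},
    {"angular": [0,0,0],"xyz": [0,0,2.5],"claw": 0.5},
    {"angular": [0,0,0],"xyz": [0,0,2.5],"claw": 0.5},
    {"angular": [0,0,0],"xyz": [0,0,2.5],"claw": 0.5},
    {"angular": [0,0,0],"xyz": [0,0,1.8],"claw": 0.5},
    {"angular": [0,0,0],"xyz": [0,0,1],"claw": 0.5},
    {"angular": [0,0,0],"xyz": [0,0,0.6],"claw": 0.5},
    {"angular": [0,0,0],"xyz": [0,0,0.3],"claw": 0.5},
    {"angular": [0,0,0],"xyz": [0,0,0.2],"claw": 0.5},
    {"angular": [0,0,0],"xyz": [0,0,0.1],"claw": 0.5},
    {"angular": [0,0,0],"xyz": [0,0,0],"claw": 0.5}
  ]
}}

```text
t: 14.2
eef_pos: [0.5053, 0.2662, 0.057]
ee_rot: [-3.141, 0.001, -2.152]
force: [0.7, 0.9, -1.5]
width: 0.0118
gripper_force: 40.0
```

>>> {"fn": "servo_tool", "kwargs": {
  "targets": [
    {"angular": [0,0,0],"xyz": [0,0,0.1],"claw": 0.5},
    {"angular": [0,0,0],"xyz": [0,0,0.1],"claw": 0.5},
    {"angular": [0,0,0],"xyz": [0,0,0],"claw": 0.5}
  ]
}}

```text
t: 14.5
eef_pos: [0.5053, 0.2662, 0.055]
ee_rot: [-3.141, 0.001, -2.152]
force: [-1.2, -0.7, 2.9]
width: 0.0119
gripper_force: 40.0
```

>>> {"fn": "servo_tool", "kwargs": {
  "targets": [
    {"angular": [0,0,0],"xyz": [0,0,0],"claw": 1.5},
    {"angular": [0,0,0],"xyz": [0,0,0],"claw": 2.5},
    {"angular": [0,0,0],"xyz": [0,0,0],"claw": 4},
    {"angular": [0,0,0],"xyz": [0,0,0],"claw": 4},
    {"angular": [0,0,0],"xyz": [0,0,-1],"claw": 4},
    {"angular": [0,0,0],"xyz": [0,0,-2],"claw": 4},
    {"angular": [0,0,0],"xyz": [0,0,-3],"claw": 4},
    {"angular": [0,0,0],"xyz": [0,0,-3.5],"claw": 4},
    {"angular": [0,0,0],"xyz": [0,0,-3.5],"claw": 4},
    {"angular": [0,0,0],"xyz": [0,0,-3.5],"claw": 4},
    {"angular": [0,0,0],"xyz": [0,0,-2.5],"claw": 4},
    {"angular": [0,0,0],"xyz": [0,0,-1.5],"claw": 4}
  ]
}}

```text
t: 15.7
eef_pos: [0.5056, 0.2662, 0.2631]
ee_rot: [-3.14, 0.004, -2.152]
force: [-0.4, -0.0, -0.6]
width: 0.0397
gripper_force: 0.0
```

>>> {"fn": "servo_tool", "kwargs": {
  "targets": [
    {"angular": [0,0,-8.4],"xyz": [0,0,0],"claw": 4},
    {"angular": [0,0,-8.4],"xyz": [0,0,0],"claw": 4},
    {"angular": [0,0,-8.4],"xyz": [0,0,0],"claw": 4},
    {"angular": [0,0,-8.4],"xyz": [0,0,0],"claw": 4},
    {"angular": [0,0,-8.4],"xyz": [0,0,0],"claw": 4},
    {"angular": [0,0,-8.4],"xyz": [0,0,0],"claw": 4},
    {"angular": [0,0,-8.4],"xyz": [0,0,0],"claw": 4},
    {"angular": [0,0,-8.4],"xyz": [0,0,0],"claw": 4},
    {"angular": [0,0,-8.4],"xyz": [0,0,0],"claw": 4},
    {"angular": [0,0,-8.4],"xyz": [0,0,0],"claw": 4},
    {"angular": [0,0,-8],"xyz": [0,0,0],"claw": 4},
    {"angular": [0,0,0],"xyz": [0,0,0],"claw": 4}
  ]
}}

```text
t: 16.9
eef_pos: [0.505, 0.2659, 0.2602]
ee_rot: [-3.141, -0.0, -0.545]
force: [-0.4, 0.0, -0.4]
width: 0.04
gripper_force: 0.0
```

>>> {"fn": "servo_tool", "kwargs": {
  "targets": [
    {"angular": [0,0,0],"xyz": [1.3,1.9,0],"claw": 4},
    {"angular": [0,0,0],"xyz": [2,2.91,0],"claw": 4},
    {"angular": [0,0,0],"xyz": [2,2.91,0],"claw": 4},
    {"angular": [0,0,0],"xyz": [2,2.91,0],"claw": 4},
    {"angular": [0,0,0],"xyz": [2,2.91,0],"claw": 4},
    {"angular": [0,0,0],"xyz": [2,2.91,0],"claw": 4},
    {"angular": [0,0,0],"xyz": [2,2.91,0],"claw": 4},
    {"angular": [0,0,0],"xyz": [2,2.91,0],"claw": 4},
    {"angular": [0,0,0],"xyz": [2,2.91,0],"claw": 4},
    {"angular": [0,0,0],"xyz": [2,2.91,0],"claw": 4},
    {"angular": [0,0,0],"xyz": [2,2.91,0],"claw": 4},
    {"angular": [0,0,0],"xyz": [2,2.91,0],"claw": 4},
    {"angular": [0,0,0],"xyz": [2,2.91,0],"claw": 4},
    {"angular": [0,0,0],"xyz": [2,2.91,0],"claw": 4},
    {"angular": [0,0,0],"xyz": [2,2.91,0],"claw": 4},
    {"angular": [0,0,0],"xyz": [0,0,0],"claw": 4},
    {"angular": [0,0,0],"xyz": [0,0,0],"claw": 4}
  ]
}}

```text
t: 18.6
eef_pos: [0.5334, -0.2514, 0.2595]
ee_rot: [3.142, 0.0, -0.552]
force: [-0.2, -0.5, -0.4]
width: 0.0393
gripper_force: 0.0
```

```bash
python3 - <<'E'
from h import *
f=grab('wrist','w5');g=grab('top','t5')
go([.533,-.249,.26],down(-31.4))
c,si=np.cos(np.radians(-31.4)),np.sin(np.radians(-31.4));Rz=np.array([[c,-si,0],[si,c,0],[0,0,1]])
o=np.array([.533,-.249,0])
P=[o+Rz@np.array(p) for p in [(-.03,.007,.046),(-.03,-.007,.046),(.03,-.007,.046),(.03,.007,.046),(0,.05,.016),(0,-.05,.016)]]
u=w2px(f,P);print(u.round(0))
x0,y0=(u.min(0)-30).astype(int).clip(0)
im=f['color'].copy()
for p in u: im[int(p[1]),int(p[0])]=(0,255,0)
print(x0,y0)
cv2.imwrite('pics/w5b.png',np.hstack([cv2.resize(im[y0:y0+160,x0:x0+160],(480,480),interpolation=cv2.INTER_NEAREST),cv2.resize(g['color'][170:270,200:266],(317,480))]))
E
```

```text
shift cm [-0.11 -0.07 -0.03] turn [-0.01 -0.   -0.03] pos [ 0.5336 -0.2502  0.2597] rpy [-180.    -0.   -31.4]
[[313. 199.]
 [324. 199.]
 [324. 150.]
 [312. 150.]
 [280. 170.]
 [357. 170.]]
250 119
```

View pics/w5b.png

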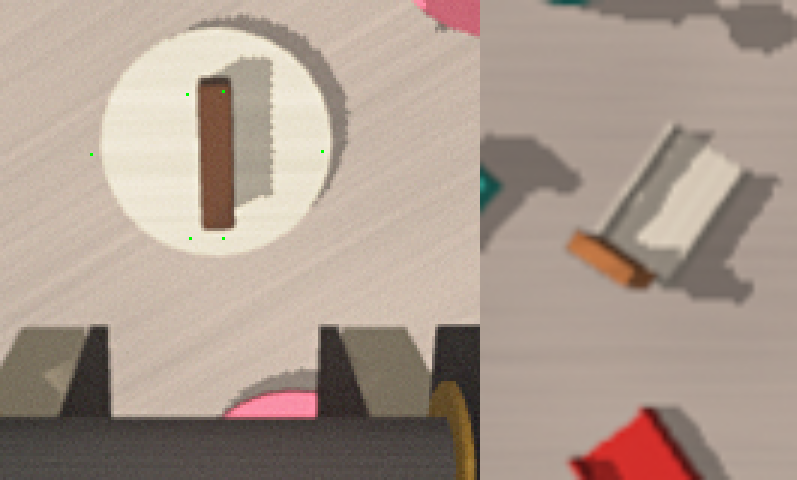

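The scoop stands back on the worktop, empty (right half). The lid's bar top runs from crop (216,83) to (219,228), a few millimetres from my estimate, and I correct for that.

```bash
python3 - <<'E'
from h import *
f=load('w5')
A=lambda u,v:(250+u/3-.3,119+v/3-.3)
a,b=px2w(f,A(216,83),.046),px2w(f,A(219,228),.046);m=(a+b)/2;d=a-b
yaw=np.degrees(np.arctan2(d[1],d[0]));print(m,yaw,np.linalg.norm(d))
print('flange',px2w(f,A(216,142),.016))
go([m[0],m[1],.043],down(yaw))
E
```

```text
[ 0.53475299 -0.25523425  0.046     ] -30.375677327100657 0.05904403630435055
flange [ 0.53553016 -0.25512297  0.016     ]
shift cm [ 0.36  0.37 21.67] turn [-0.01 -0.   -1.06] pos [ 0.5336 -0.2502  0.2597] rpy [-180.    -0.   -31.4]
```

>>> {"fn": "servo_tool", "kwargs": {
  "targets": [
    {"angular": [0,0,-0.9],"xyz": [0.3,0.3,2],"claw": 4},
    {"angular": [0,0,0],"xyz": [0,0,3.5],"claw": 4},
    {"angular": [0,0,0],"xyz": [0,0,3.5],"claw": 4},
    {"angular": [0,0,0],"xyz": [0,0,3.5],"claw": 4},
    {"angular": [0,0,0],"xyz": [0,0,3.5],"claw": 4},
    {"angular": [0,0,0],"xyz": [0,0,2.5],"claw": 4},
    {"angular": [0,0,0],"xyz": [0,0,2],"claw": 4},
    {"angular": [0,0,0],"xyz": [0,0,1.1],"claw": 4},
    {"angular": [0,0,0],"xyz": [0,0,0],"claw": 4},
    {"angular": [0,0,0],"xyz": [0,0,0],"claw": 3},
    {"angular": [0,0,0],"xyz": [0,0,0],"claw": 2},
    {"angular": [0,0,0],"xyz": [0,0,0],"claw": 1.5},
    {"angular": [0,0,0],"xyz": [0,0,0],"claw": 0.8},
    {"angular": [0,0,0],"xyz": [0,0,0],"claw": 0.6},
    {"angular": [0,0,0],"xyz": [0,0,0],"claw": 0.6},
    {"angular": [0,0,0],"xyz": [0,0,0],"claw": 0.6}
  ],
  "force": 50
}}

```text
t: 20.3
eef_pos: [0.5353, -0.2548, 0.0444]
ee_rot: [-3.141, -0.001, -0.531]
force: [-1.2, 2.8, 6.5]
width: 0.0136
gripper_force: 50.0
```

>>> {"fn": "servo_tool", "kwargs": {
  "targets": [
    {"angular": [0,0,0],"xyz": [0,0,-0.5],"claw": 0.6},
    {"angular": [0,0,0],"xyz": [0,0,-1.5],"claw": 0.6},
    {"angular": [0,0,0],"xyz": [0,0,-2.5],"claw": 0.6},
    {"angular": [0,0,0],"xyz": [0,0,-3],"claw": 0.6},
    {"angular": [0,0,0],"xyz": [0,0,-3],"claw": 0.6},
    {"angular": [0,0,0],"xyz": [0,0,-3],"claw": 0.6},
    {"angular": [0,0,0],"xyz": [0,0,-3],"claw": 0.6},
    {"angular": [0,0,0],"xyz": [0,0,-2.5],"claw": 0.6},
    {"angular": [0,0,0],"xyz": [0,0,-1.5],"claw": 0.6},
    {"angular": [0,0,0],"xyz": [0,0,-0.7],"claw": 0.6}
  ]
}}

```text
t: 21.3
eef_pos: [0.5349, -0.2549, 0.2572]
ee_rot: [-3.141, -0.002, -0.531]
force: [0.2, -0.6, -1.7]
width: 0.0135
gripper_force: 50.0
```

>>> {"fn": "servo_tool", "kwargs": {
  "targets": [
    {"angular": [0,0,0],"xyz": [-0.4,-1.1,0],"claw": 0.6},
    {"angular": [0,0,0],"xyz": [-0.7,-2.1,0],"claw": 0.6},
    {"angular": [0,0,0],"xyz": [-0.9,-2.7,0],"claw": 0.6},
    {"angular": [0,0,0],"xyz": [-0.9,-2.7,0],"claw": 0.6},
    {"angular": [0,0,0],"xyz": [-0.9,-2.7,0],"claw": 0.6},
    {"angular": [0,0,0],"xyz": [-0.9,-2.7,0],"claw": 0.6},
    {"angular": [0,0,0],"xyz": [-0.9,-2.7,0],"claw": 0.6},
    {"angular": [0,0,0],"xyz": [-0.9,-2.7,0],"claw": 0.6},
    {"angular": [0,0,0],"xyz": [-0.9,-2.7,0],"claw": 0.6},
    {"angular": [0,0,0],"xyz": [-0.9,-2.7,0],"claw": 0.6},
    {"angular": [0,0,0],"xyz": [-0.9,-2.4,0],"claw": 0.6},
    {"angular": [0,0,0],"xyz": [-0.8,-2.2,0],"claw": 0.6},
    {"angular": [0,0,-6.9],"xyz": [0,0,0],"claw": 0.6},
    {"angular": [0,0,-6.9],"xyz": [0,0,0],"claw": 0.6},
    {"angular": [0,0,-6.9],"xyz": [0,0,0],"claw": 0.6},
    {"angular": [0,0,-6.9],"xyz": [0,0,0],"claw": 0.6},
    {"angular": [0,0,-6.8],"xyz": [0,0,0],"claw": 0.6},
    {"angular": [0,0,0],"xyz": [0,0,0],"claw": 0.6},
    {"angular": [0,0,0],"xyz": [0,0,0],"claw": 0.6}
  ]
}}

```text
t: 23.2
eef_pos: [0.5968, 0.0497, 0.2544]
ee_rot: [3.141, 0.002, 0.066]
force: [0.2, 0.5, -2.3]
width: 0.0137
gripper_force: 50.0
```

```bash
python3 - <<'E'
from h import *
f=grab('wrist','w6');s=grab('scene','s6')
go([.598,.051,.26],down(4))
C=lambda f,x,y,w,h:cv2.resize(f['color'][y:y+h,x:x+w],None,fx=3,fy=3,interpolation=cv2.INTER_CUBIC)
cv2.imwrite('pics/c6.png',np.hstack([C(f,235,70,165,160),C(s,290,110,100,160)]))
c=np.array([.598,.051]);q=lambda r,a,z:[c[0]+r*np.cos(np.radians(a)),c[1]+r*np.sin(np.radians(a)),z]
print(((w2px(f,[q(.056,-33.5,.164),q(.056,-71,.164),q(.056,146.5,.164),q(.056,109,.164)])-[235,70])*3).round(0))
E
```

```text
shift cm [ 0.1  -0.14 -0.51] turn [ 0.01  0.05 -0.17] pos [0.5971 0.0496 0.2549] rpy [180.    0.    3.8]
[[385. 233.]
 [457. 347.]
 [132. 550.]
 [ 54. 451.]]
```

View pics/c6.png

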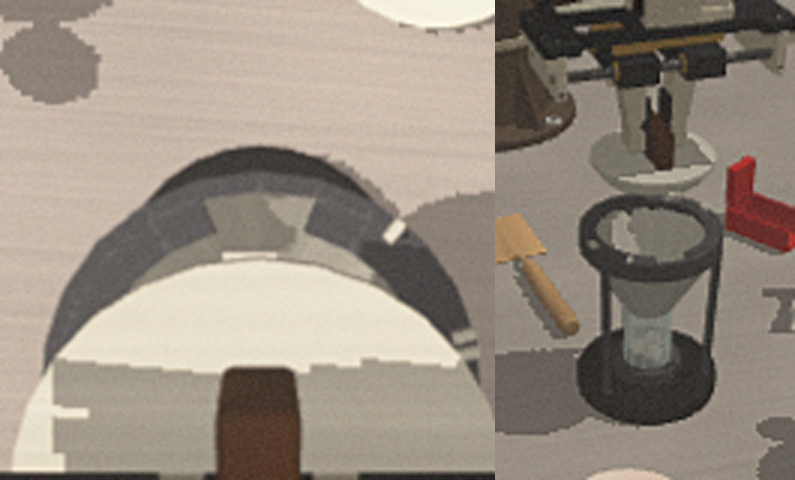

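```bash
python3 - <<'E'
from h import *
from scipy.optimize import least_squares
f=load('w6'); A=lambda u,v:np.array((235+u/3-.3,70+v/3-.3))
obs=np.array([A(396,231),A(209,196),A(312,195)])
def mod(p):
    R=Ro.from_euler('z',p[2]).as_matrix(); a=np.radians(-37.5)
    L=np.array([[.056*np.cos(a),.056*np.sin(a),.164],[.053,.0105,.161],[.053,-.0105,.161]]); return L@R.T+[p[0],p[1],0]
r=least_squares(lambda p:(w2px(f,mod(p))-obs).ravel(),[.598,.051,.07],x_scale=.01);print('mill',r.x[:2],np.degrees(r.x[2]),r.fun.round(1))
s=np.array([.5971,.0496]);Rz=down(3.8).as_matrix();
zb=.2549-.044
for n,p,z in [('lug L',(222,256),.006),('lug R',(278,256),.006),('bar end L',(222,369),.046),('bar end R',(297,369),.046)]:
    w=px2w(f,A(*p),zb+z); v=w[:2]-s; print(n,(Ro.from_euler('z',-3.8,degrees=True).apply([*v,0])[:2]*1000).round(1))
E
```

```text
mill [0.59894999 0.04871194] 3.9552424691670014 [-0.3 -0.2  3.5 -0.1 -3.3  0.2]
lug L [47.6  7. ]
lug R [47.6 -4. ]
bar end L [35.8  5.5]
bar end R [35.8 -6.2]
```

```bash
python3 - <<'E'
from h import *
f=load('w6'); A=lambda u,v:np.array((235+u/3-.3,70+v/3-.3))
s=np.array([.5971,.0496]);zb=.2549-.044
for n,p,z in [('end top L',(217,412),.046),('end top R',(300,412),.046),('end bot L',(222,369),.016),('end bot R',(297,369),.016)]:
    w=px2w(f,A(*p),zb+z); v=w[:2]-s; print(n,(Ro.from_euler('z',-3.8,degrees=True).apply([*v,0])[:2]*1000).round(1))
P=[[s[0]+.05*np.cos(a),s[1]+.05*np.sin(a),zb+.016] for a in np.radians(3.8+np.arange(-60,61,20))]
print(((w2px(f,P)-[235,70])*3).round(0).tolist())
e=np.degrees; 
s_=monitor.get_state(); print(s_['eef_pos'],s_['ee_rot'],-np.array(f['R']).T@f['t'])
E
```

```text
end top L [28.8  6.4]
end top R [28.8 -6.7]
end bot L [27.4  6.8]
end bot R [27.4 -7.6]
[[481.0, 380.0], [427.0, 312.0], [349.0, 267.0], [257.0, 250.0], [164.0, 267.0], [86.0, 313.0], [32.0, 380.0]]
[0.59709771 0.04958541 0.25489558] [3.14145502e+00 8.72564201e-04 6.68612725e-02] [0.67027954 0.05444643 0.39066544]
```

>>> {"fn": "servo_tool", "kwargs": {
  "targets": [
    {"angular": [0,0,0],"xyz": [0.35,0,1],"claw": 0.6},
    {"angular": [0,0,0],"xyz": [0,0,1.5],"claw": 0.6},
    {"angular": [0,0,0],"xyz": [0,0,1.3],"claw": 0.6},
    {"angular": [0,0,0],"xyz": [0,0,0.7],"claw": 0.6},
    {"angular": [0,0,0],"xyz": [0,0,0.2],"claw": 0.6},
    {"angular": [0,0,0],"xyz": [0,0,0],"claw": 0.6}
  ]
}}

```text
t: 23.9
eef_pos: [0.6009, 0.0496, 0.2082]
ee_rot: [3.141, 0.0, 0.069]
force: [0.0, -0.3, -0.9]
width: 0.0142
gripper_force: 50.0
```

```bash
python3 - <<'E'
from h import *
f=grab('wrist','w7');s=monitor.get_state();print(s['eef_pos'],s['force'],s['moment'],s['ee_rot'])
C=lambda f,x,y,w,h,k:cv2.resize(f['color'][y:y+h,x:x+w],None,fx=k,fy=k,interpolation=cv2.INTER_CUBIC)
cv2.imwrite('pics/c7.png',C(f,235,70,165,160,4))
E
```

```text
[0.6011348  0.04968147 0.2087514 ] [-0.39172811  1.53174215 -1.52986451] [-0.05159551  0.11632786  0.00959592] [ 3.14150132e+00 -4.20705639e-04  6.94057264e-02]
```

View pics/c7.png

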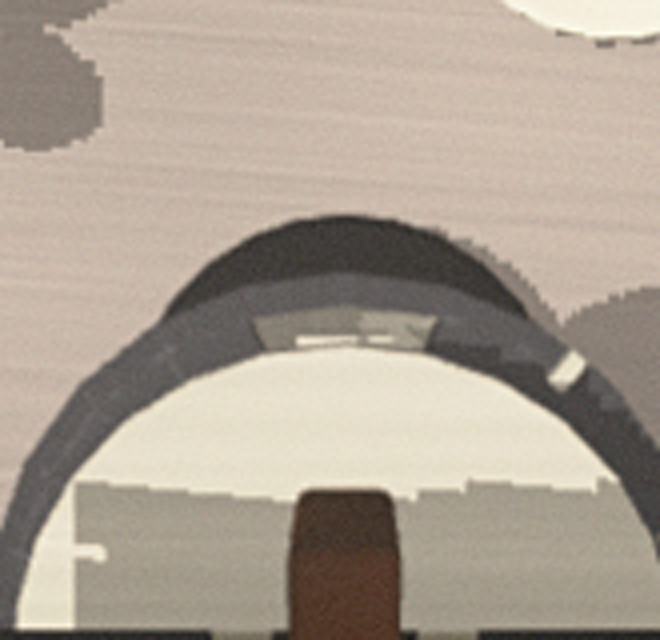

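The lug (296–393, centre 345) sits centred under the notch (253–438, centre 346), with about 4 mm of radial gap as designed. I lower it.

>>> {"fn": "servo_tool", "kwargs": {
  "targets": [
    {"angular": [0,0,0],"xyz": [0,0,0.3],"claw": 0.6},
    {"angular": [0,0,0],"xyz": [0,0,0.2],"claw": 0.6},
    {"angular": [0,0,0],"xyz": [0,0,0.2],"claw": 0.6},
    {"angular": [0,0,0],"xyz": [0,0,0],"claw": 0.6}
  ]
}}

```text
t: 24.35
eef_pos: [0.6007, 0.0496, 0.2012]
ee_rot: [3.142, 0.0, 0.069]
force: [0.6, -0.4, -1.3]
width: 0.0137
gripper_force: 50.0
```

Plug is 4 mm in with no contact; continuing.

>>> {"fn": "servo_tool", "kwargs": {
  "targets": [
    {"angular": [0,0,0],"xyz": [0,0,0.2],"claw": 0.6},
    {"angular": [0,0,0],"xyz": [0,0,0.2],"claw": 0.6},
    {"angular": [0,0,0],"xyz": [0,0,0.2],"claw": 0.6},
    {"angular": [0,0,0],"xyz": [0,0,0.1],"claw": 0.6},
    {"angular": [0,0,0],"xyz": [0,0,0],"claw": 0.6}
  ]
}}

```text
t: 24.85
eef_pos: [0.6007, 0.0496, 0.1942]
ee_rot: [3.141, 0.0, 0.069]
force: [0.1, -0.2, -1.6]
width: 0.0136
gripper_force: 50.0
```

>>> {"fn": "servo_tool", "kwargs": {
  "targets": [
    {"angular": [0,0,0],"xyz": [0,0,0.1],"claw": 0.6},
    {"angular": [0,0,0],"xyz": [0,0,0.05],"claw": 0.6},
    {"angular": [0,0,0],"xyz": [0,0,0],"claw": 0.6}
  ]
}}

```text
t: 25.15
eef_pos: [0.601, 0.0496, 0.1934]
ee_rot: [3.142, -0.0, 0.07]
force: [-1.9, -0.0, 1.2]
width: 0.0136
gripper_force: 50.0
```

>>> {"fn": "servo_tool", "kwargs": {
  "targets": [
    {"angular": [0,0,4],"xyz": [0,0.015,0],"claw": 0.6},
    {"angular": [0,0,4],"xyz": [0,0.015,0],"claw": 0.6},
    {"angular": [0,0,4],"xyz": [0,0.015,0],"claw": 0.6},
    {"angular": [0,0,4],"xyz": [0,0.015,0],"claw": 0.6},
    {"angular": [0,0,0],"xyz": [0,0,0],"claw": 0.6}
  ],
  "force": 55
}}

```text
t: 25.65
eef_pos: [0.6015, 0.0497, 0.1934]
ee_rot: [-3.14, -0.001, -0.21]
force: [0.6, 3.4, 0.5]
width: 0.0136
gripper_force: 55.0
```

```bash
python3 - <<'E'
from h import *
s=monitor.get_state();print(s['eef_pos'],s['force'],s['moment'],np.degrees(s['ee_rot']))
E
```

```text
[0.6014708  0.04968636 0.19337166] [0.6199781  3.4323219  0.54674141] [ 0.93796384 -0.016804    0.05748301] [-1.79929341e+02 -7.73059163e-02 -1.20550625e+01]
```

>>> {"fn": "servo_tool", "kwargs": {
  "targets": [
    {"angular": [0,0,4],"xyz": [0,0,0],"claw": 0.6},
    {"angular": [0,0,4],"xyz": [0,0,0],"claw": 0.6},
    {"angular": [0,0,4],"xyz": [0,0,0],"claw": 0.6},
    {"angular": [0,0,4],"xyz": [0,0,0],"claw": 0.6},
    {"angular": [0,0,3],"xyz": [0,0,0],"claw": 0.6},
    {"angular": [0,0,2.5],"xyz": [0,0,0],"claw": 0.6},
    {"angular": [0,0,0],"xyz": [0,0,0],"claw": 0.6},
    {"angular": [0,0,0],"xyz": [0,0,0],"claw": 0.6},
    {"angular": [0,0,0],"xyz": [0,0,0],"claw": 0.6}
  ]
}}

```text
t: 26.55
eef_pos: [0.6017, 0.0494, 0.1934]
ee_rot: [-3.14, -0.001, -0.583]
force: [4.8, 2.5, 0.8]
width: 0.0136
gripper_force: 55.0
```

```bash
python3 - <<'E'
from h import *
f=grab('wrist','w8');g=grab('scene','s8')
s=monitor.get_state();print(s['eef_pos'],s['force'],s['moment'],np.degrees(s['ee_rot']))
C=lambda f,x,y,w,h,k:cv2.resize(f['color'][y:y+h,x:x+w],None,fx=k,fy=k,interpolation=cv2.INTER_CUBIC)
cv2.imwrite('pics/c8.png',np.hstack([C(f,225,80,180,160,2.5),C(g,290,110,115,134,2.98)[:400]]))
E
```

```text
[0.60151755 0.04927794 0.19336764] [3.86274219 3.38394127 1.6663843 ] [ 0.93829131 -1.42162141  0.14746175] [-1.79936939e+02 -6.17825507e-02 -3.34499188e+01]Traceback (most recent call last):
  File "<stdin>", line 5, in <module>
    return _nx.concatenate(arrs, 1, dtype=dtype, casting=casting)
           ~~~~~~~~~~~~~~~^^^^^^^^^^^^^^^^^^^^^^^^^^^^^^^^^^^^^^^
ValueError: all the input array dimensions except for the concatenation axis must match exactly, but along dimension 0, the array at index 0 has size 400 and the array at index 1 has size 399
```

That would have been my eleventh picture and the limit is ten, so I measure the bar against the rib by code from the saved frame.

```bash
python3 - <<'E'
from h import *
f=load('w8');s=monitor.get_state();im=f['color'].astype(int)
c=np.array([.599,.0495])
a=np.radians(-33.5);p=w2px(f,[c[0]+.056*np.cos(a),c[1]+.056*np.sin(a),.164])[0];print('rib pred',p)
x,y=p.astype(int);w=im[y-12:y+13,x-22:x+23].sum(2)/3
print(w.astype(int)[::2,::2])
hsv=cv2.cvtColor(f['color'],cv2.COLOR_BGR2HSV)
m=(im[:,:,2]-im[:,:,0]>20)&(im[:,:,2]<140); 
for r in range(180,230,8):
    xs=np.where(m[r,280:360])[0]+280
    if len(xs): print(r,xs.min(),xs.max(),len(xs))
E
```

```text
rib pred [322.32927091 147.41711272]
[[ 64  62  56  66  55  57  55  60  60  55  59  59  59  62  57  54  59  54
   59  57  63  57  49]
 [ 62  63  62  59  64  65  58  57  58  56  59  57  55  57  60  55  56  61
   58  55  61  57  59]
 [ 66  56  61  60  64  60  65  62  56  62  54  61  60  54  60  60  54  55
   56  51  56  51  55]
 [ 61  62  58  59  60  62  66  62  65  65  66  94  96  74  56  52  55  58
   61  60  53  58  56]
 [ 60  67  68  69  75  73  72  79  74  77  91 162 164 111  73  67  69  70
   69  72  67  66  61]
 [ 74  77  70  77  74  78  76  77  75  75  89 162 162 110  73  78  65  75
   69  71  68  73  70]
 [ 73  75  76  70  76  67  79  76  65  74  90 162 160 113  73  74  68  73
   72  72  73  70  70]
 [ 73  69  78  74  75  73  75  73  75  73  88 162 160 111  70  70  69  72
   71  73  67  71  69]
 [ 76  71  76  75  70  68  75  66  73  76  89 164 163 111  71  70  74  70
   69  67  71  72  67]
 [ 72  70  74  70  77  66  70  73  74  69  79 106 104  77  73  65  69  68
   72  70  75  70  74]
 [ 74  73  75  69  65  67  71  71  81  81  92  93  72  72  70  69  66  74
   67  68  70  69  66]
 [ 78  84  96  96 121 124 141 150 155 152 159 160 153 151 146 136 124 114
  101  93  82  69  65]
 [156 156 159 164 166 166 166 162 164 162 162 166 162 163 162 163 166 167
  165 161 158 141 117]]
196 308 333 24
204 308 334 27
212 306 334 29
220 306 334 29
228 288 353 56
```

```bash
python3 - <<'E'
from h import *
f=load('w8');s=monitor.get_state();T=Rt(s['ee_rot'])
for n,p,z in[('rib',(323.4,148),.164),('bar',(321,200),.194),('bar2',(320.3,216),.195),('L',(306,216),.195),('R',(334.5,216),.195)]:
    print(n,(T.inv().apply(px2w(f,p,z)-s['eef_pos'])*1000).round(1))
E
```

```text
rib [53.4  1.9 29.4]
bar [32.3  0.5 -0.6]
bar2 [24.5  0.2 -1.6]
L [24.5 -6.7 -1.6]
R [24.5  7.1 -1.6]
```

>>> {"fn": "servo_tool", "kwargs": {
  "targets": [
    {"angular": [0,0,0.6],"xyz": [0,0,0],"claw": 0.6},
    {"angular": [0,0,0],"xyz": [0,0,0],"claw": 0.6},
    {"angular": [0,0,0],"xyz": [0,0,0],"claw": 0.6},
    {"angular": [0,0,0],"xyz": [0,0,0],"claw": 0.6}
  ]
}}

```text
t: 27.05
eef_pos: [0.6013, 0.0491, 0.1934]
ee_rot: [-3.141, -0.001, -0.595]
force: [4.0, 2.0, 1.8]
width: 0.0138
gripper_force: 55.0
```

```bash
python3 - <<'E'
from h import *
s=monitor.get_state();print(s['t'],s['eef_pos'],s['force'],s['moment'],np.degrees(s['ee_rot']),s['qd'].round(3))
print(order.job_done())
E
```

```text
27.05 [0.60134255 0.04907911 0.19335248] [3.9594404  1.95785775 1.82843104] [ 0.69252216 -1.63265538  0.17241935] [-1.79957375e+02 -5.21573809e-02 -3.40980886e+01] [ 0.     0.001 -0.002 -0.    -0.001 -0.003]
the job is handed in; nothing more can be done
None
```

The job is handed in after 27 s: all three salt lumps are in the glass, the empty scoop is back on the worktop, and the lid is seated and held about 38° clockwise, within roughly 1–2° of the single rib and well short of the click (the final lid angle was measured by code from a saved frame, as my ten pictures were used up).

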